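# Jack up the sheet and pack it level for the saw

### The job

Get this sheet level for the saw: ratchet the toe jack's rail up tooth by tooth until the low edge stands on the pawl high enough, and slide the packer that is as thick as the far packing at least 50 mm under that edge, on the side of the jack where most of the sheet lies, and let go of it. Then press the yellow trip lever fully down, take the weight on the rail's grip so that the pawl springs clear, and let the rail gently all the way down by hand, so that the sheet lies level on both packings. Raise the sheet only with the jack, never let the rail drop or force it down against the pawl, do not strain the lever, and leave the other packers and the things on the bench alone.

Things in the scene. Friction and masses are not known exactly. Their poses are not given: they have to be found in the camera images.
- jack: Red steel ratchet toe jack, bolted to the bench. Origin on the bench under its rail; x points from the yellow trip lever to the toe and the sheet, z up. Base plate 100 x 100 x 6 mm from x = -90 to +10 mm, two 5 mm high prongs beside the toe; two upright cheek plates (y = +-18 mm outside, x = -42 to +14, up to z = 140 mm) guide the rail, with the pawl between them.
- rail (a joint): Height of the jack's sliding toothed rail, m: 0 fully down, 0.054 upper stop. It pulls up freely; every 10 mm the pawl snaps under the next tooth and can carry it: it stands at about 0, 0.009, 0.019, 0.029, 0.039 or 0.049. The sheet is level at 0.031, so the packer goes under from 0.039 up. Let go between teeth it drops onto the lower one: set it down on the tooth first.
- rail_grip (a point): Centre of the black rubber grip block on top of the rail, 26 x 26 x 45 mm (upright), sides parallel to the jack's x and y; 172.5 mm above the bench with the rail down, and rises with it. Free all round and from above. Rail 0.5 kg; with the sheet's edge it weighs about 8 N; pulling it up takes 9 to 18 N. Falling freely more than about 4 mm (0.25 m/s) counts as dropped.
- toe_top (a point): Top of the toe plate at the rail's foot (40 mm wide, 8 mm thick, reaching from the rail to x = +50 mm of the jack); this point is 35 mm from the rail's axis and 9 mm above the bench with the rail down. It carries the sheet's low edge.
- trip (a joint): Angle of the trip lever, rad: 0 up (pawl sprung inwards, ratchet works), 0.5 fully down (tripped, pawl sprung outwards). Hinge along the jack's y at x = -23, z = 82 mm. Stays where left; the paddle takes about 4 N to press down; firm stops at both ends; over 40 N strains it.
- trip_tip (a point): Middle of the top face of the lever's yellow paddle, 30 x 24 x 7 mm, 115 mm from the rail's axis on the jack's -x side; 114 mm above the bench with the lever up, about 48 mm lower and 5 mm nearer or farther at most when fully down. Free from above.
- pawl (a joint): Angle of the brass pawl relative to the trip lever, rad, positive out of the teeth; the pawl's own angle is trip + pawl: about 0 engaged, up to 0.16 riding over a tooth, about 0.28 sprung clear. Tripped with the rail's weight still on it, it stays hooked (pawl about -0.5); lift the rail 3 to 6 mm and it springs clear for good (-0.22): only the hand then holds the rail.
- pawl_tip (a point): Nose of the pawl, a 4 mm thick rounded edge under the teeth, between the cheeks; engaged it is 5 mm from the rail's axis on the lever side and 118 mm above the bench. Set down on it softly: 120 N at the nose, that is pushing the standing rail down with some 50 N, counts as forced.
- sheet: Loose grey-white composite sheet, 280 (x) x 440 (y) x 6 mm, 0.7-1 kg. Origin: centre of its underside; x from the low edge to the far edge, parallel to the jack's x, y along the edge. At first its low edge lies on the toe, 24 mm past the rail's axis, 9 mm up, and its far part on the fixed far packing, a 42 x 400 x 40 mm high timber; its centre lies about 100 mm to the jack's +y side.
- sheet_edge (a point): Middle of the sheet's low (jack side) edge, at its underside.
- packer_mid (a point): Centre (half-way up) of the right packer: loose timber block 160 (x, along its length) x 45 (y) x 40 mm (z), 0.17 kg, lying flat.
- packer_thin_mid (a point): Centre of a wrong packer, 160 x 45 x 25 mm, same timber. Leave alone.
- packer_thick_mid (a point): Centre of a wrong packer, 160 x 45 x 55 mm, same timber. Leave alone.
- tape_roll: Blue roll of tape lying flat, 96 mm across, 25 mm high, origin under its centre. Bystander.
- pencil: Red flat pencil, 185 x 15 x 9 mm, origin under its middle. Bystander.
- square: Steel try square lying flat: blade 300 x 28 x 4 mm along its x, stock 120 mm long and 16 mm high; origin at their corner. Bystander.
- rivet_tin: Metal tin, 90 mm across, 75 mm high, origin under its centre. Bystander.
- spring_clamp: Black and orange spring clamp lying flat, 150 x 60 x 20 mm. Bystander.
Mind the look-alikes: they are no part of the job. What is shaped like the part that bears packer_mid but turquoise is not meant.

How it is judged:
By the outcome, as a careful person would: the job done as asked, in the order asked, and still so for the second after the job is handed in, with the robot touching nothing.
It also fails if it takes over 72 s, if anything falls off the work surface, if the arm or the gripper's body presses on something with over 40 N, if the wrist force passes 120 N, or if a joint passes its speed limit or range.

### The arm

A 6-joint arm with a two-finger parallel gripper is mounted at the origin on the work surface. World frame = base frame: x ahead of the robot, y to its left, z up, the work surface at z = 0. Lengths are in m, angles in rad, forces in N, time in s.
With the tool pointing down it reaches from about 0.35 to 0.775 m from the base axis. Payload 5.5 kg.
Tool frame: the origin (TCP) lies midway between the tips of the shut fingers; the grasp point (between the pads) lies 19 mm behind it (env.tcp_to_grasp is the distance from the TCP to the grasp point, in m); z points along the fingers, y is the direction in which the jaws open and shut (so a half turn about z gives the same grasp; the last joint's range is limited). The gripper opens to 85 mm and grips with 20 to 120 N. Pads are 22 mm wide; open, the fingers measure 114 mm over their backs; the gripper's body (76 mm by 85 mm) begins 54 mm behind the grasp point. The pads swing forward as they close: fully open they stand 13 mm farther back than shut.
Start: joints at [-1.464, 0.313, 0.046, 1.304, 0, 1.431], TCP at [0.14, -0.558, 0.231] pointing down, gripper open.
Joint ranges: [-2.76, 2.76], [-0.86, 1.69], [-1.03, 1.26], [-2.2, 2.34], [-1.47, 1.5], [-3.14, 3.14]. Speed limits (rad/s): [2.57, 2.57, 3.14, 3.14, 3.14, 3.14].

### API

Orientations are given as a unit quaternion [w, x, y, z].
In Python, from workcell import get_state, viewer, hand_in, finder, env gives the robot as it stands.
- The arm moves only by the tool arm_command, never from a script. Its argument "motion" is a list of rows, each an object of numbers: "x", "y", "z": the shift along the tool's x, y, z in mm; "rx", "ry", "rz": the turn, a rotation vector about the tool's x, y, z in degrees; "hand": the closure, from -1 (fully open) to 1 (shut). A call has 1 to 10 rows; each row is the pose to reach, as a shift and turn from the pose commanded when the call began, along the tool's axes at that moment; what a row does not reach only later rows make up. A row lasts 1/8 s, in which the tool goes at most 62.5 mm and 10.7 degrees, less where a joint would pass 70% of its speed; a pose out of reach is approached as far as the arm can. A call with a gripper value outside its range is refused whole. The fingers move at their own pace and stop on an object; "force" is the grip in N (left out, the last holds). Time passes only in rows, so rows that repeat a pose let the fingers close. It gives the time, the measured TCP pose, the force and the opening at its end, in the units of the state.
- get_state(): the state, without advancing time (a new reading comes with each control period).
- viewer.read_camera(name): name is "scene" or "side" or "wrist"; returns a dict with "image" (384x512x3 uint8, red, green, blue), "z_map" (384x512 float32, m along the optical axis (not along the pixel's ray), 0 where there is no reading), "intrinsics" (3x3 intrinsics, pixels), "k1" (the pictures are not rectified: a ray, as slopes to the right and down, at radius r is drawn at 1 + k1 r^2 times it, then the intrinsics apply), "rvec" (rotation vector, rad) and "tvec" (3), from world to camera coordinates, as OpenCV has them. Camera axes: x right, y down, z forward; pixel columns grow to the right and rows downward; lengths in m; the calibration is good to about 2 mm. A picture is of the moment at which its call begins.
- hand_in(): hands the job in, once; it reports no verdict.
Trained networks look in a picture, given as the dict that the camera call returned (one of the last four; its "shot" number tells which), for a name from the list of things; names that differ only in an ending like _2 or _b are one class to them, and where a whole thing is asked for, a point or a joint stands for the part that bears it (a point fixed in the world has none). Each returns a list of dicts, best first, with "score" (0 to 1); they miss things now and then, are a little off and sometimes report something else, mostly with a low value. They report only what shows in the picture. A call takes as long as a camera call. They do not tell look-alikes from the thing itself.
- finder.find_in(picture, query): "at" ([column, row] in pixels, amid what is visible of it).
- finder.masks_of(picture, query): "region" (384x512 bool, what is visible of it) and "at" ([column, row] in pixels, amid what is visible of it).
The state is a dict: "clock": time; "joint_pos": joint angles; "qvel": joint speeds; "tau": joint torques, N m; "tcp_pos": TCP position; "orientation": TCP orientation; "wrist_force": force on the tool from outside, world axes, zero at the start; "ft_torque": the same for the moment, N m; "finger_gap": finger opening in m.
Only numpy, scipy, OpenCV 4.12 (cv2) and the standard library are available. Lean on these libraries where they do the work, as an engineer would, in place of code of your own. Each camera call takes 0.05 s, during which the arm holds its last target.

## Working session

There is one attempt and no reset: what is moved stays moved. The work goes in short steps, Python scripts to look and compute and a tool call to move; the robot and the scene stay as the last step left them, time stands still between calls to the robot, and variables do not carry over. Pictures are saved under pics/ and viewed, and the job is handed in when it is done.

Besides the shell and the picture viewer there is one more tool, called after "Call:" by a JSON object that holds its "api" and its "payload", one argument or row to a line. arm_command: Moves the arm, as the interface text tells. Its arguments: {"type":"object","properties":{"motion":{"type":"array","items":{"type":"object","properties":{"x":{"type":"number"},"y":{"type":"number"},"z":{"type":"number"},"rx":{"type":"number"},"ry":{"type":"number"},"rz":{"type":"number"},"hand":{"type":"number"}}}},"force":{"type":"number"}},"required":["motion"]}

```bash
mkdir -p pics; ls; cat > h.py <<'E'
import numpy as np,cv2
from workcell import get_state, viewer, hand_in, finder, env
def save(p,n): cv2.imwrite('pics/'+n,p['image'][:,:,::-1])
def cam(p):
    R,_=cv2.Rodrigues(np.array(p['rvec'],float)); return R,np.array(p['tvec'],float)
def ray(p,u,v):
    K=np.array(p['intrinsics']);k=p['k1'];x=(u-K[0,2])/K[0,0];y=(v-K[1,2])/K[1,1]
    xd=np.array([x,y]);s=xd.copy()
    for _ in range(20): s=xd/(1+k*(s@s))
    return s
def pt(p,u,v,z=None):
    s=ray(p,u,v);R,t=cam(p);d=np.array([s[0],s[1],1.])
    if z is None:
        D=p['z_map'][int(round(v)),int(round(u))]; return R.T@(d*D-t)
    c=-R.T@t; w=R.T@d; return c+w*(z-c[2])/w[2]
def cloud(p):
    K=np.array(p['intrinsics']);k=p['k1'];H,W=p['z_map'].shape
    u,v=np.meshgrid(np.arange(W),np.arange(H));xd=np.stack([(u-K[0,2])/K[0,0],(v-K[1,2])/K[1,1]],-1);s=xd.copy()
    for _ in range(20): s=xd/(1+k*(s**2).sum(-1,keepdims=True))
    D=p['z_map'][...,None];R,t=cam(p)
    P=(np.concatenate([s,np.ones_like(D)],-1)*D-t)@R
    P[p['z_map']==0]=np.nan
    return P
def proj(p,X):
    R,t=cam(p);K=np.array(p['intrinsics']);c=R@np.array(X,float)+t;s=c[:2]/c[2];s=s*(1+p['k1']*(s@s));return K[0,0]*s[0]+K[0,2],K[1,1]*s[1]+K[1,2]
E
python3 - <<'E'
from h import *
s=get_state();print({k:np.round(v,3) for k,v in s.items()},env.tcp_to_grasp)
for n in ['scene','side','wrist']:
    p=viewer.read_camera(n);save(p,n+'0.png')
    if n!='wrist':
        for q in ['rail_grip','trip_tip','toe_top','packer_mid','packer_thin_mid','packer_thick_mid','sheet','jack']:
            print(n,q,[(np.round(f['at']),round(f['score'],2),np.round(pt(p,*f['at']),3)) for f in finder.find_in(p,q)][:4])
E
```

```text
pics
{'clock': np.float64(0.0), 'joint_pos': array([-1.464,  0.314,  0.045,  1.304, -0.   ,  1.431]), 'qvel': array([-0.001,  0.001,  0.   ,  0.001, -0.   , -0.001]), 'tau': array([-0.0000e+00, -4.8063e+01,  2.9853e+01,  1.9000e-02, -0.0000e+00,
       -0.0000e+00]), 'tcp_pos': array([ 0.14 , -0.557,  0.23 ]), 'orientation': array([-0.001,  0.992,  0.123, -0.   ]), 'wrist_force': array([ 0.03 , -0.202,  0.088]), 'ft_torque': array([-0.019,  0.015,  0.02 ]), 'finger_gap': np.float64(0.085)} 0.0187
scene rail_grip [(array([265., 203.]), 0.72, array([0.588, 0.077, 0.157]))]
scene trip_tip [(array([295., 198.]), 0.66, array([0.472, 0.078, 0.11 ]))]
scene toe_top [(array([269., 199.]), 0.48, array([0.58 , 0.084, 0.177]))]
scene packer_mid [(array([217., 150.]), 0.79, array([ 0.546, -0.346,  0.015])), (array([256., 121.]), 0.73, array([ 0.341, -0.385,  0.044])), (array([169., 170.]), 0.68, array([ 0.758, -0.322,  0.041]))]
scene packer_thin_mid [(array([223., 160.]), 0.57, array([ 0.556, -0.277,  0.025]))]
scene packer_thick_mid [(array([204., 127.]), 0.92, array([ 0.549, -0.448,  0.057]))
[... 363 characters left out ...]
]))]
side packer_mid [(array([258., 294.]), 0.97, array([ 0.313, -0.401,  0.04 ])), (array([304., 262.]), 0.91, array([ 0.532, -0.369,  0.034])), (array([339., 236.]), 0.63, array([ 0.725, -0.344,  0.039])), (array([345., 311.]), 0.47, array([ 0.546, -0.593,  0.003]))]
side packer_thin_mid [(array([292., 248.]), 0.78, array([ 0.541, -0.283,  0.025]))]
side packer_thick_mid [(array([320., 283.]), 0.81, array([ 0.517, -0.483,  0.056]))]
side sheet [(array([272., 171.]), 0.67, array([0.728, 0.154, 0.033])), (array([303., 262.]), 0.48, array([ 0.528, -0.372,  0.041]))]
side jack [(array([252., 185.]), 0.88, array([0.56 , 0.058, 0.092])), (array([273., 170.]), 0.48, array([0.736, 0.153, 0.039]))]
```

View pics/scene0.png

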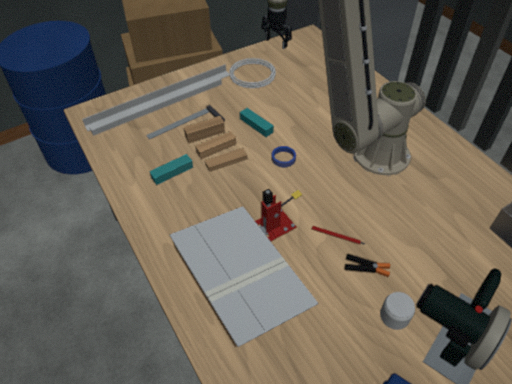

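View pics/side0.png

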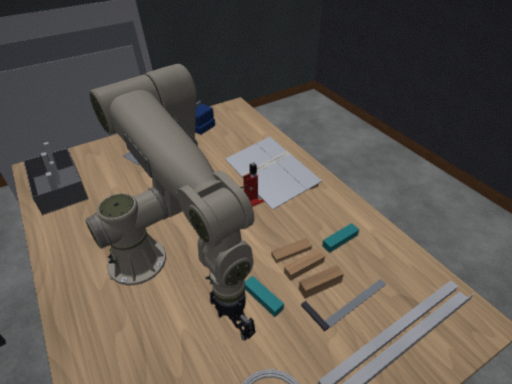

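View pics/wrist0.png

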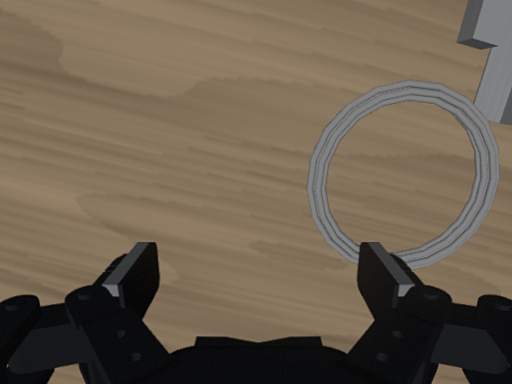

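The right packer could be confused with the turquoise blocks at (256,121) and (169,170), the thick timber (204,127), or the thin timber (223,160). By its description it's the timber at about (217,147). I'll check its height and measure.

```bash
python3 - <<'E'
from h import *
a=viewer.read_camera('scene');b=viewer.read_camera('side')
cv2.imwrite('pics/crop1.png',cv2.resize(a['image'][100:260,150:320,::-1],None,fx=4,fy=4,interpolation=cv2.INTER_CUBIC)[:600])
for n,p in (('scene',a),('side',b)):
    P=cloud(p);im=p['image'].astype(int)
    for q in ['packer_mid','packer_thin_mid','packer_thick_mid']:
        for m in finder.masks_of(p,q):
            r=m['region'];X=P[r];z=X[:,2];zt=np.nanpercentile(z,90);t=X[abs(z-zt)<.006]
            if len(t)<10: continue
            rc=cv2.minAreaRect((t[:,:2]*1000).astype(np.float32))
            c=im[r].mean(0)
            print(n,q,round(m['score'],2),np.round(m['at']),'rgb',c.round(),'ztop',round(np.nanpercentile(z,80),3),np.round(rc[0]),np.round(rc[1]),round(rc[2],1),len(t))
    # jack parts
    reg=(P[...,0]>.4)&(P[...,0]<.7)&(P[...,1]>-.05)&(P[...,1]<.2)
    yel=reg&(im[...,0]>130)&(im[...,1]>110)&(im[...,2]<80)&(P[...,2]>.06)
    blk=reg&(im.max(-1)<60)&(P[...,2]>.15)
    print(n,'yel',yel.sum(),np.nanmedian(P[yel],0),'blk',blk.sum(),np.nanmedian(P[blk],0) if blk.any() else 0, np.nanmax(P[blk],0) if blk.any() else 0,np.nanmin(P[blk],0) if blk.any() else 0)
    sh=(im.min(-1)>110)&(P[...,2]>.008)&(P[...,2]<.06)&(P[...,0]>.5)&(P[...,1]>-.1)&(P[...,1]<.55)
    X=P[sh];rc=cv2.minAreaRect((X[:,:2]*1000).astype(np.float32));print('sheet',rc,len(X));print(cv2.boxPoints(rc))
    A=np.c_[X[:,:2],np.ones(len(X))];print('plane',np.linalg.lstsq(A,X[:,2],rcond=None)[0])
E
```

```text
scene packer_mid 0.94 [170. 170.] rgb [43. 97. 96.] ztop 0.042 [ 745. -337.] [154.  50.] 2.0 323
scene packer_mid 0.79 [215. 148.] rgb [124. 102.  76.] ztop 0.041 [ 540. -367.] [ 52. 164.] 89.7 305
scene packer_thin_mid 0.82 [223. 162.] rgb [126. 103.  77.] ztop 0.026 [ 541. -281.] [ 53. 159.] 84.1 315
scene packer_thick_mid 0.59 [203. 130.] rgb [112.  91.  68.] ztop 0.055 [ 542. -466.] [ 55. 159.] 83.8 283
scene yel 51 [0.46200269 0.06925964 0.11397883] blk 105 [0.58299013 0.08063848 0.17949006] [0.59217908 0.08627155 0.2003514 ] [0.56568138 0.06308679 0.15376704]
sheet ((735.8726806640625, 170.11241149902344), (281.9988708496094, 445.6723327636719), 0.8358344435691833) 10632
[[591.63763  390.86804 ]
 [598.13885  -54.756878]
 [880.1077   -50.64322 ]
 [873.6065   394.9817  ]]
plane [ 0.13352527  0.00311198 -0.06597407]
side packer_mid 0.92 [339. 237.] rgb [41. 92. 93.] ztop 0.041 [ 737. -341.] [161.  49.] 4.6 304
side packer_mid 0.85 [302. 260.] rgb [117.  94.  72.] ztop 0.04 [ 534. -371.] [ 49. 160.] 89.0 398
side packer_mid 0.81 [260. 292.] rgb [ 47. 100. 101.] ztop 0.04 [ 328. -403.] [ 46. 160.] 11.9 493
side packer_mid 0.43 [319. 283.] rgb [108.  87.  67.] ztop 0.054 [ 535. -467.] [ 48. 161.] 85.2 473
side packer_thin_mid 0.94 [288. 250.] rgb [126. 101.  77.] ztop 0.028 [ 535. -284.] [ 46. 161.] 84.5 331
side packer_thick_mid 0.71 [300. 264.] rgb [118.  94.  72.] ztop 0.04 [ 534. -372.] [ 47. 160.] 89.2 391
side yel 0 [nan nan nan] blk 52 [0.56861186 0.06094389 0.17606244] [0.58448843 0.07694327 0.1966273 ] [0.55825839 0.050241   0.1503112 ]
sheet ((718.8477783203125, 204.67022705078125), (311.7398986816406, 511.3628234863281), 1.42933988571167) 3258
[[556.64856 456.38406]
 [569.40405 -54.81966]
 [881.047   -47.04361]
 [868.2915  464.16013]]
plane [ 0.13134973  0.00293708 -0.06217379]
  return np.nanmean(a, axis, out=out, keepdims=keepdims)
```

View pics/crop1.png

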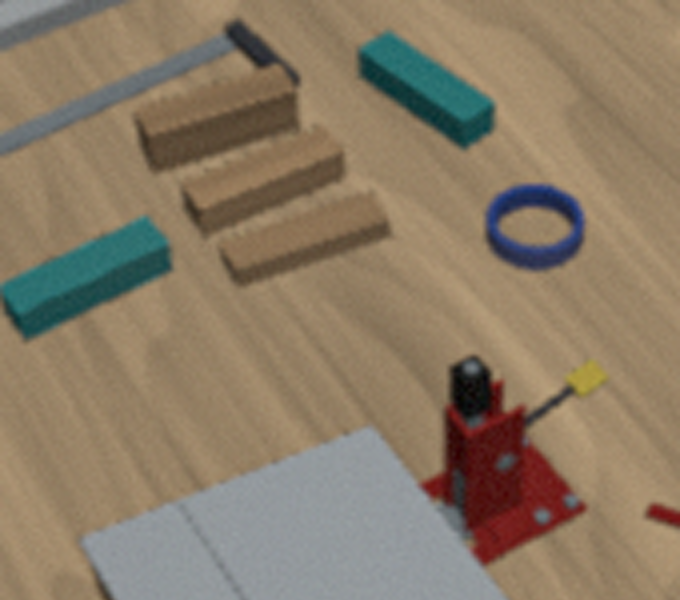

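The crop shows three timber blocks. The middle one, at (217,147), has its top at 0.041, so it's the right packer. The thin and thick ones top out at 0.026 and 0.055, and the two turquoise blocks are decoys. Next I'll work out the move helper and a close look at the jack.

```bash
cat >> h.py <<'E'
from scipy.spatial.transform import Rotation as Ro
def tool():
    s=get_state();q=s['orientation'];return np.array(s['tcp_pos']),Ro.from_quat([q[1],q[2],q[3],q[0]])
def yawR(yaw): # tool down, tool x at yaw (deg)
    c,s=np.cos(np.radians(yaw)),np.sin(np.radians(yaw));return Ro.from_matrix(np.array([[c,s,0],[s,-c,0],[0,0,-1]]))
def delta(target,yaw):
    p,R=tool();d=R.inv().apply(np.array(target)-p)*1000;rv=(R.inv()*yawR(yaw)).as_rotvec(degrees=True)
    print('shift',d.round(1),'rot',rv.round(2),'at',p.round(4),'rpy',R.as_matrix()[:2,0].round(3))
E
python3 - <<'E'
from h import *
p=viewer.read_camera('wrist');R,t=cam(p);P,T=tool()
print('cam in tool',T.inv().apply(-R.T@t-P),'axis',T.inv().apply(R.T@[0,0,1]),'right',T.inv().apply(R.T@[1,0,0]),p['intrinsics'])
delta([.47,.07,.33],181)
delta([.47,.07,.33],100)
E
```

```text
cam in tool [ 6.66876502e-02  2.99617850e-06 -1.43955665e-01] axis [-2.63802444e-01 -2.09638809e-04  9.64576709e-01] right [2.76236952e-04 9.99999919e-01 2.92885752e-04] [[335.79504774   0.         257.93955398]
 [  0.         335.79504774 190.96332869]
 [  0.           0.           1.        ]]
shift [ 472.9 -528.1  -98.7] rot [ 0.0000e+00  1.0000e-02 -1.6686e+02] at [ 0.1405 -0.5576  0.2313] rpy [0.97  0.244]
shift [ 472.9 -528.1  -98.7] rot [  0.     0.   -85.86] at [ 0.1405 -0.5576  0.2313] rpy [0.97  0.244]
```

Call:
{"api": "arm_command", "payload": {
  "motion": [
    {"x":45,"y":-50,"z":-20,"rz":-10},
    {"x":85,"y":-95,"z":-40,"rz":-20},
    {"x":130,"y":-140,"z":-60,"rz":-30},
    {"x":170,"y":-185,"z":-80,"rz":-40},
    {"x":215,"y":-230,"z":-99,"rz":-50},
    {"x":255,"y":-280,"z":-99,"rz":-60},
    {"x":300,"y":-325,"z":-99,"rz":-70},
    {"x":340,"y":-370,"z":-99,"rz":-80},
    {"x":385,"y":-415,"z":-99,"rz":-90},
    {"x":430,"y":-460,"z":-99,"rz":-100}
  ]
}}

```text
invalid input at $.motion[0]: expected keys x, y, z, rx, ry, rz, hand
```

```bash
python3 - <<'E'
from h import *
delta([.49,.07,.33],181)
E
```

```text
shift [ 492.3 -523.2  -98.7] rot [ 0.0000e+00  1.0000e-02 -1.6686e+02] at [ 0.1405 -0.5576  0.2313] rpy [0.97  0.244]
```

All keys are needed in every row.

Call:
{"api": "arm_command", "payload": {
  "motion": [
    {"x":45,"y":-50,"z":-20,"rx":0,"ry":0,"rz":-10,"hand":-1},
    {"x":90,"y":-95,"z":-40,"rx":0,"ry":0,"rz":-20,"hand":-1},
    {"x":130,"y":-140,"z":-60,"rx":0,"ry":0,"rz":-30,"hand":-1},
    {"x":175,"y":-185,"z":-80,"rx":0,"ry":0,"rz":-40,"hand":-1},
    {"x":220,"y":-230,"z":-99,"rx":0,"ry":0,"rz":-50,"hand":-1},
    {"x":265,"y":-280,"z":-99,"rx":0,"ry":0,"rz":-60,"hand":-1},
    {"x":310,"y":-325,"z":-99,"rx":0,"ry":0,"rz":-70,"hand":-1},
    {"x":350,"y":-370,"z":-99,"rx":0,"ry":0,"rz":-80,"hand":-1},
    {"x":390,"y":-415,"z":-99,"rx":0,"ry":0,"rz":-90,"hand":-1},
    {"x":430,"y":-460,"z":-99,"rx":0,"ry":0,"rz":-100,"hand":-1}
  ]
}}

```text
clock: 2.65
tcp_pos: [0.4369, -0.0215, 0.3307]
orientation: [0.001, 0.541, 0.841, 0.0]
wrist_force: [0.5, -0.9, 0.5]
finger_gap: 0.0852
```

```bash
python3 - <<'E'
from h import *
delta([.49,.07,.33],181)
E
```

```text
shift [61.3 86.2  0.7] rot [ 1.000e-02  9.000e-02 -6.653e+01] at [ 0.4369 -0.0215  0.3307] rpy [-0.414  0.91 ]
```

Call:
{"api": "arm_command", "payload": {
  "motion": [
    {"x":15,"y":20,"z":0,"rx":0,"ry":0,"rz":-10,"hand":-1},
    {"x":30,"y":40,"z":0,"rx":0,"ry":0,"rz":-20,"hand":-1},
    {"x":45,"y":60,"z":0,"rx":0,"ry":0,"rz":-30,"hand":-1},
    {"x":61,"y":86,"z":0,"rx":0,"ry":0,"rz":-40,"hand":-1},
    {"x":61,"y":86,"z":0,"rx":0,"ry":0,"rz":-50,"hand":-1},
    {"x":61,"y":86,"z":0,"rx":0,"ry":0,"rz":-60,"hand":-1},
    {"x":61,"y":86,"z":0,"rx":0,"ry":0,"rz":-66.5,"hand":-1},
    {"x":61,"y":86,"z":0,"rx":0,"ry":0,"rz":-66.5,"hand":-1}
  ]
}}

```text
clock: 3.65
tcp_pos: [0.4897, 0.0674, 0.3303]
orientation: [0.0, -0.005, 1.0, -0.0]
wrist_force: [-0.4, 1.0, 0.8]
finger_gap: 0.0855
```

```bash
python3 - <<'E'
from h import *
p=viewer.read_camera('wrist');save(p,'w1.png');P=cloud(p);im=p['image'].astype(int)
print(tool()[0])
for q in ['rail_grip','trip_tip','jack','sheet']:
    for m in finder.masks_of(p,q)[:2]:
        X=P[m['region']];print(q,round(m['score'],2),np.round(m['at']),np.nanmedian(X,0).round(4),m['region'].sum())
yel=(im[...,0]>110)&(im[...,1]>90)&(im[...,2]<70)&(P[...,2]>.06)
X=P[yel]; print('yel',len(X))
rc=cv2.minAreaRect((X[:,:2]*1000).astype(np.float32));print(rc,np.nanmedian(X[:,2]))
for zlo,zhi in ((.185,.215),):
    m=(P[...,2]>zlo)&(P[...,2]<zhi)&(P[...,0]>.5)&(P[...,0]<.65)&(abs(P[...,1]-.07)<.06);X=P[m];print('grip top',len(X))
    if len(X)>5: print(cv2.minAreaRect((X[:,:2]*1000).astype(np.float32)),np.nanmedian(X[:,2]),np.nanpercentile(X,[2,98],axis=0))
m=(P[...,2]>.13)&(P[...,2]<.147)&(P[...,0]>.5)&(P[...,0]<.65)&(abs(P[...,1]-.07)<.06);X=P[m]
print('cheek top',len(X),np.nanpercentile(X,[2,98],axis=0) if len(X) else 0)
m=(P[...,2]>.003)&(P[...,2]<.01)&(P[...,0]>.45)&(P[...,0]<.65)&(abs(P[...,1]-.07)<.08)&(im[...,0]>1.6*im[...,1]);X=P[m]
print('base',len(X),cv2.minAreaRect((X[:,:2]*1000).astype(np.float32)) if len(X) else 0)
E
```

```text
[0.48970424 0.06736118 0.33030178]
rail_grip 0.66 [257. 256.] [0.5675 0.0694 0.1931] 1394
trip_tip 0.62 [258. 165.] [0.4914 0.0687 0.111 ] 1426
jack 0.64 [261. 193.] [0.543  0.0689 0.0131] 7741
jack 0.49 [474.  82.] [0.3883 0.3572 0.0206] 2911
sheet 0.79 [305. 281.] [0.6777 0.1385 0.0267] 24992
sheet 0.57 [260. 194.] [0.5425 0.0692 0.0132] 7712
yel 594
((506.9477844238281, 69.00901794433594), (122.44164276123047, 22.641143798828125), 0.07442472875118256) 0.11558021887353723
grip top 804
((574.5912475585938, 69.82404327392578), (26.903934478759766, 25.35677719116211), 0.7280250787734985) 0.19589320623637002 [[0.56156506 0.05729958 0.18645984]
 [0.58620565 0.08218891 0.1995209 ]]
cheek top 544 [[0.53270505 0.05219935 0.13092705]
 [0.58549802 0.08719799 0.14247241]]
base 2905 ((543.1397705078125, 69.81829833984375), (115.05413818359375, 98.8213119506836), 0.6440764665603638)
```

View pics/w1.png

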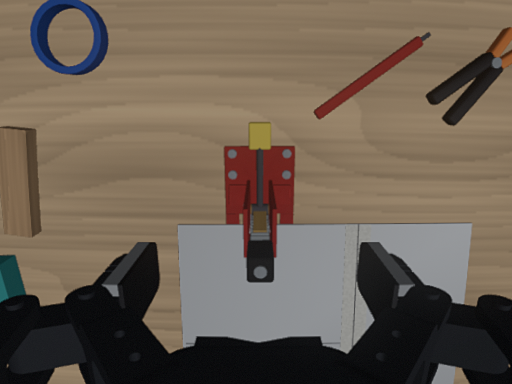

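The jack is centred in the picture: grip at (260,262), paddle at (260,135). The rail axis is about (0.5735, 0.0697) with a yaw of about 0.7°. Next I'll grip the rail.

Call:
{"api": "arm_command", "payload": {
  "motion": [
    {"x":-40,"y":1,"z":10,"rx":0,"ry":0,"rz":0,"hand":-1},
    {"x":-84,"y":2,"z":40,"rx":0,"ry":0,"rz":0,"hand":-1},
    {"x":-84,"y":2,"z":90,"rx":0,"ry":0,"rz":0,"hand":-1},
    {"x":-84,"y":2,"z":130,"rx":0,"ry":0,"rz":0,"hand":-1},
    {"x":-84,"y":2,"z":160,"rx":0,"ry":0,"rz":0,"hand":-1},
    {"x":-84,"y":2,"z":174,"rx":0,"ry":0,"rz":0,"hand":-1},
    {"x":-84,"y":2,"z":174,"rx":0,"ry":0,"rz":0,"hand":-1}
  ],
  "force": 70
}}

```text
clock: 4.78
tcp_pos: [0.5733, 0.0702, 0.1558]
orientation: [-0.001, -0.005, 1.0, -0.0]
wrist_force: [0.1, 0.3, -0.3]
finger_gap: 0.0852
```

```bash
python3 - <<'E'
from h import *
p=viewer.read_camera('wrist');save(p,'w2.png');
delta([.5735,.0697,.157],180.7)
E
```

```text
shift [ 0.6 -0.5 -0.1] rot [-0.01  0.04 -0.07] at [0.5741 0.0703 0.1569] rpy [-1.    -0.011]
```

View pics/w2.png

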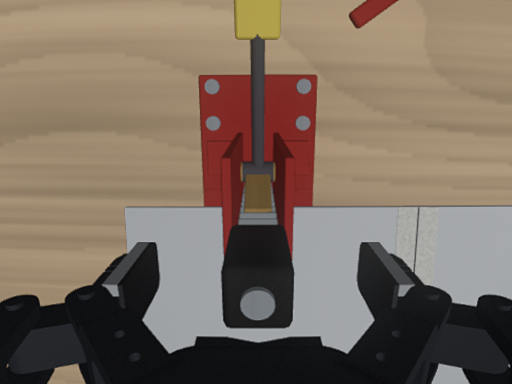

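The grip block (col 258) is centred between the pads (158 and 360), so I'll close.

Call:
{"api": "arm_command", "payload": {
  "motion": [
    {"x":0,"y":0,"z":0,"rx":0,"ry":0,"rz":0,"hand":1},
    {"x":0,"y":0,"z":0,"rx":0,"ry":0,"rz":0,"hand":1},
    {"x":0,"y":0,"z":0,"rx":0,"ry":0,"rz":0,"hand":1},
    {"x":0,"y":0,"z":0,"rx":0,"ry":0,"rz":0,"hand":1},
    {"x":0,"y":0,"z":0,"rx":0,"ry":0,"rz":0,"hand":1}
  ],
  "force": 70
}}

```text
clock: 5.45
tcp_pos: [0.574, 0.07, 0.157]
orientation: [0.001, -0.006, 1.0, -0.0]
wrist_force: [-1.3, -2.1, 5.1]
finger_gap: 0.025
```

Call:
{"api": "arm_command", "payload": {
  "motion": [
    {"x":0,"y":0,"z":-4,"rx":0,"ry":0,"rz":0,"hand":1},
    {"x":0,"y":0,"z":-8,"rx":0,"ry":0,"rz":0,"hand":1},
    {"x":0,"y":0,"z":-12,"rx":0,"ry":0,"rz":0,"hand":1},
    {"x":0,"y":0,"z":-16,"rx":0,"ry":0,"rz":0,"hand":1},
    {"x":0,"y":0,"z":-20,"rx":0,"ry":0,"rz":0,"hand":1},
    {"x":0,"y":0,"z":-22,"rx":0,"ry":0,"rz":0,"hand":1}
  ]
}}

```text
clock: 6.2
tcp_pos: [0.5739, 0.07, 0.1764]
orientation: [-0.001, -0.005, 1.0, -0.0]
wrist_force: [4.4, -2.2, -10.2]
finger_gap: 0.025
```

```bash
python3 - <<'E'
from h import *
p=viewer.read_camera('wrist');save(p,'w3.png');
print(tool()[0],get_state()['wrist_force'],get_state()['finger_gap'])
E
```

```text
[0.57388293 0.07002189 0.17677171] [ 4.06675021 -0.71980876 -9.43075227] 0.024999967608271435
```

View pics/w3.png

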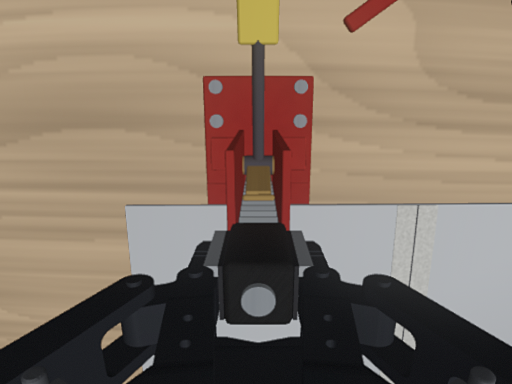

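The rail follows without slipping. Next I'll raise it on to about 0.043, then set it down on the tooth.

Call:
{"api": "arm_command", "payload": {
  "motion": [
    {"x":0,"y":0,"z":-4,"rx":0,"ry":0,"rz":0,"hand":1},
    {"x":0,"y":0,"z":-8,"rx":0,"ry":0,"rz":0,"hand":1},
    {"x":0,"y":0,"z":-12,"rx":0,"ry":0,"rz":0,"hand":1},
    {"x":0,"y":0,"z":-16,"rx":0,"ry":0,"rz":0,"hand":1},
    {"x":0,"y":0,"z":-20,"rx":0,"ry":0,"rz":0,"hand":1},
    {"x":0,"y":0,"z":-23,"rx":0,"ry":0,"rz":0,"hand":1},
    {"x":0,"y":0,"z":-23,"rx":0,"ry":0,"rz":0,"hand":1}
  ]
}}

```text
clock: 7.12
tcp_pos: [0.5739, 0.07, 0.1997]
orientation: [-0.001, -0.005, 1.0, -0.0]
wrist_force: [4.7, -1.0, -10.4]
finger_gap: 0.0255
```

Call:
{"api": "arm_command", "payload": {
  "motion": [
    {"x":0,"y":0,"z":1,"rx":0,"ry":0,"rz":0,"hand":1},
    {"x":0,"y":0,"z":2,"rx":0,"ry":0,"rz":0,"hand":1},
    {"x":0,"y":0,"z":3,"rx":0,"ry":0,"rz":0,"hand":1},
    {"x":0,"y":0,"z":4,"rx":0,"ry":0,"rz":0,"hand":1},
    {"x":0,"y":0,"z":4,"rx":0,"ry":0,"rz":0,"hand":1}
  ]
}}

```text
clock: 7.75
tcp_pos: [0.5739, 0.07, 0.197]
orientation: [0.0, -0.006, 1.0, -0.0]
wrist_force: [3.6, -2.4, -7.5]
finger_gap: 0.0252
```

Call:
{"api": "arm_command", "payload": {
  "motion": [
    {"x":0,"y":0,"z":0.7,"rx":0,"ry":0,"rz":0,"hand":1},
    {"x":0,"y":0,"z":1.4,"rx":0,"ry":0,"rz":0,"hand":1},
    {"x":0,"y":0,"z":2,"rx":0,"ry":0,"rz":0,"hand":1},
    {"x":0,"y":0,"z":2,"rx":0,"ry":0,"rz":0,"hand":1}
  ]
}}

```text
clock: 8.25
tcp_pos: [0.574, 0.0701, 0.196]
orientation: [0.001, -0.006, 1.0, -0.0]
wrist_force: [3.4, -3.5, -0.3]
finger_gap: 0.0254
```

Standing on the tooth at 0.039 (wrist force about 0). Release, go up, and move to the packer.

Call:
{"api": "arm_command", "payload": {
  "motion": [
    {"x":0,"y":0,"z":0,"rx":0,"ry":0,"rz":0,"hand":-1},
    {"x":0,"y":0,"z":0,"rx":0,"ry":0,"rz":0,"hand":-1},
    {"x":0,"y":0,"z":0,"rx":0,"ry":0,"rz":0,"hand":-1},
    {"x":0,"y":0,"z":-20,"rx":0,"ry":0,"rz":0,"hand":-1},
    {"x":0,"y":0,"z":-60,"rx":0,"ry":0,"rz":0,"hand":-1},
    {"x":20,"y":-40,"z":-80,"rx":0,"ry":0,"rz":0,"hand":-1},
    {"x":40,"y":-95,"z":-80,"rx":0,"ry":0,"rz":0,"hand":-1},
    {"x":60,"y":-150,"z":-80,"rx":0,"ry":0,"rz":0,"hand":-1},
    {"x":75,"y":-205,"z":-80,"rx":0,"ry":0,"rz":0,"hand":-1},
    {"x":75,"y":-260,"z":-70,"rx":0,"ry":0,"rz":0,"hand":-1}
  ]
}}

```text
clock: 9.5
tcp_pos: [0.501, -0.192, 0.2665]
orientation: [0.001, -0.006, 1.0, -0.0]
wrist_force: [1.5, 0.1, 0.0]
finger_gap: 0.0852
```

```bash
python3 - <<'E'
from h import *
p=viewer.read_camera('wrist');save(p,'w4.png');p=viewer.read_camera('scene');cv2.imwrite('pics/s4.png',cv2.resize(p['image'][130:330,160:360,::-1],None,fx=3,fy=3))
delta([.50,-.368,.25],180)
E
```

```text
shift [   1.8 -173.    14.2] rot [-0.04 -0.05  0.29] at [ 0.501  -0.195   0.2641] rpy [-1.    -0.005]
```

View pics/w4.png

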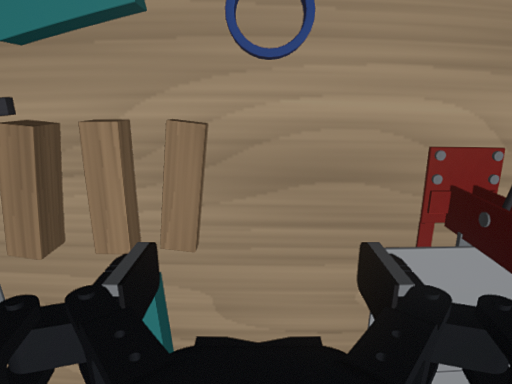

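View pics/s4.png

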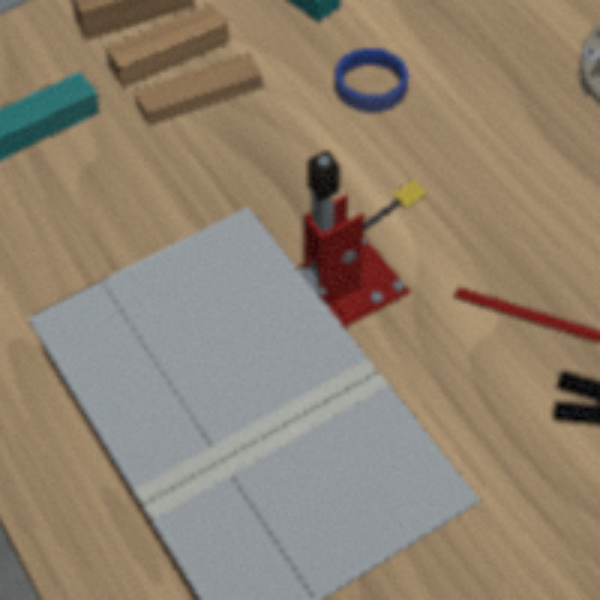

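The rail stands raised on the pawl. The wrist view shows thick, mid and thin timbers at cols 30, 110 and 185. Next I'll measure the mid one.

Call:
{"api": "arm_command", "payload": {
  "motion": [
    {"x":0,"y":-50,"z":0,"rx":0,"ry":0,"rz":0,"hand":-0.5},
    {"x":2,"y":-110,"z":0,"rx":0,"ry":0,"rz":0,"hand":-0.5},
    {"x":2,"y":-160,"z":10,"rx":0,"ry":0,"rz":0.3,"hand":-0.5},
    {"x":2,"y":-173,"z":14,"rx":0,"ry":0,"rz":0.3,"hand":-0.5},
    {"x":2,"y":-173,"z":14,"rx":0,"ry":0,"rz":0.3,"hand":-0.5}
  ]
}}

```text
clock: 10.22
tcp_pos: [0.5013, -0.3632, 0.2504]
orientation: [-0.001, -0.003, 1.0, 0.001]
wrist_force: [-0.1, 0.7, 0.4]
finger_gap: 0.0643
```

```bash
cat > m.py <<'E'
from h import *
p=viewer.read_camera('wrist');save(p,'w5.png');P=cloud(p)
print(tool()[0],get_state()['finger_gap'])
for zl,zh in ((.02,.031),(.034,.046),(.049,.061)):
    m=((P[...,2]>zl)&(P[...,2]<zh)&(P[...,0]>.42)&(P[...,0]<.64)).astype(np.uint8);m=cv2.morphologyEx(m,cv2.MORPH_OPEN,np.ones((5,5)))
    n,l,s,c=cv2.connectedComponentsWithStats(m)
    for i in range(1,n):
        if s[i,4]>600:
            X=P[l==i];print(zl,s[i],np.median(X,0).round(4),[np.round(v,1) for v in cv2.minAreaRect((X[:,:2]*1000).astype(np.float32))],p['image'][l==i].mean(0).round())
E
python3 m.py
```

```text
[ 0.50154499 -0.36231158  0.25109911] 0.06407130706689003
0.02 [ 298  123   61  136 5169] [ 0.5295 -0.2845  0.0263] [array([ 538.7, -283.7]), array([ 46.1, 160.1]), np.float64(83.4)] [132. 108.  83.]
0.034 [ 230  123   43  140 5653] [ 0.5301 -0.3701  0.0412] [array([ 537.6, -369.8]), array([159.3,  45.1]), np.float64(0.3)] [138. 114.  87.]
0.049 [ 140  123   47  133 5096] [ 0.5178 -0.4645  0.0563] [array([ 531.3, -465. ]), array([ 45.2, 145.5]), np.float64(84.3)] [127. 104.  80.]
```

View pics/w5.png

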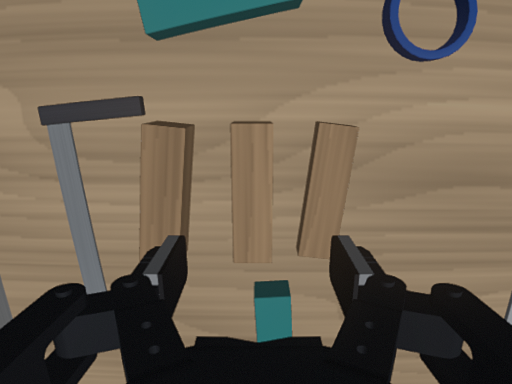

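The mid packer in the centre (col 251) is at (0.5376, −0.3698), yaw 0.3°, top 0.041. I'll grasp it 40 mm toward its near end.

```bash
python3 -c "
from h import *
delta([.4975,-.3698,.011],180.3)"
```

```text
shift [  3.9  -7.8 240.1] rot [ 0.08 -0.04  0.07] at [ 0.5015 -0.3623  0.2511] rpy [-1.    -0.006]
```

Call:
{"api": "arm_command", "payload": {
  "motion": [
    {"x":4,"y":-7.5,"z":40,"rx":0,"ry":0,"rz":0,"hand":-0.5},
    {"x":4,"y":-7.5,"z":95,"rx":0,"ry":0,"rz":0,"hand":-0.5},
    {"x":4,"y":-7.5,"z":150,"rx":0,"ry":0,"rz":0,"hand":-0.5},
    {"x":4,"y":-7.5,"z":195,"rx":0,"ry":0,"rz":0,"hand":-0.5},
    {"x":4,"y":-7.5,"z":225,"rx":0,"ry":0,"rz":0,"hand":-0.5},
    {"x":4,"y":-7.5,"z":240,"rx":0,"ry":0,"rz":0,"hand":-0.5},
    {"x":4,"y":-7.5,"z":240,"rx":0,"ry":0,"rz":0,"hand":-0.5}
  ]
}}

```text
clock: 11.15
tcp_pos: [0.4977, -0.3697, 0.0113]
orientation: [-0.0, -0.004, 1.0, 0.0]
wrist_force: [0.5, 0.2, 1.4]
finger_gap: 0.0643
```

```bash
python3 - <<'E'
from h import *
p=viewer.read_camera('wrist');save(p,'w6.png')
delta([.4975,-.3698,.011],180.3)
E
```

```text
shift [0.8 0.9 1.4] rot [-0.04  0.05  0.1 ] at [ 0.4983 -0.3707  0.0124] rpy [-1.    -0.007]
```

View pics/w6.png

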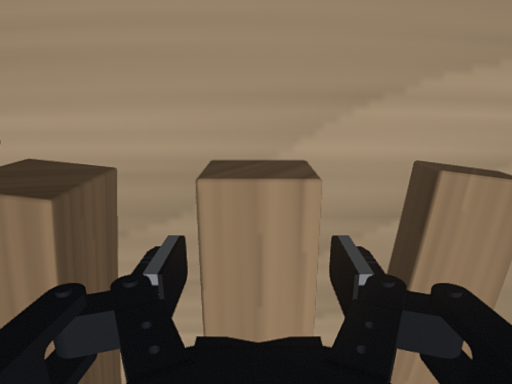

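The mid packer is centred between the pads and the neighbours are clear, so I'll close, lift and check.

Call:
{"api": "arm_command", "payload": {
  "motion": [
    {"x":0,"y":0,"z":0,"rx":0,"ry":0,"rz":0,"hand":1},
    {"x":0,"y":0,"z":0,"rx":0,"ry":0,"rz":0,"hand":1},
    {"x":0,"y":0,"z":0,"rx":0,"ry":0,"rz":0,"hand":1},
    {"x":0,"y":0,"z":0,"rx":0,"ry":0,"rz":0,"hand":1},
    {"x":0,"y":0,"z":-20,"rx":0,"ry":0,"rz":0,"hand":1},
    {"x":0,"y":0,"z":-60,"rx":0,"ry":0,"rz":0,"hand":1},
    {"x":0,"y":0,"z":-110,"rx":0,"ry":0,"rz":0,"hand":1},
    {"x":0,"y":0,"z":-165,"rx":0,"ry":0,"rz":0,"hand":1},
    {"x":0,"y":0,"z":-220,"rx":0,"ry":0,"rz":0,"hand":1},
    {"x":0,"y":0,"z":-265,"rx":0,"ry":0,"rz":0,"hand":1}
  ],
  "force": 70
}}

```text
clock: 12.45
tcp_pos: [0.4975, -0.3713, 0.2794]
orientation: [0.001, -0.003, 1.0, -0.001]
wrist_force: [0.1, -0.7, -2.8]
finger_gap: 0.0438
```

```bash
python3 - <<'E'
from h import *
p=viewer.read_camera('wrist');save(p,'w7.png')
# jack frame targets: axis (.5735,.0697) yaw .7
y=np.radians(.7);f=lambda a,b:np.array([.5735+a*np.cos(y)-b*np.sin(y),.0697+a*np.sin(y)+b*np.cos(y)])
# packer centre = grasp +40 in x ; lead end = grasp+120
for lead in (10,94): print(lead,f((lead-120)/1000,.110))
delta([*f(-.110,.110),.290],180.7)
E
```

```text
10 [0.46216434 0.17834792]
94 [0.54615807 0.17937415]
shift [ 33.5 551.   -8.8] rot [-0.46  0.45 -0.37] at [ 0.4988 -0.3725  0.2859] rpy [-1.    -0.006]
```

View pics/w7.png

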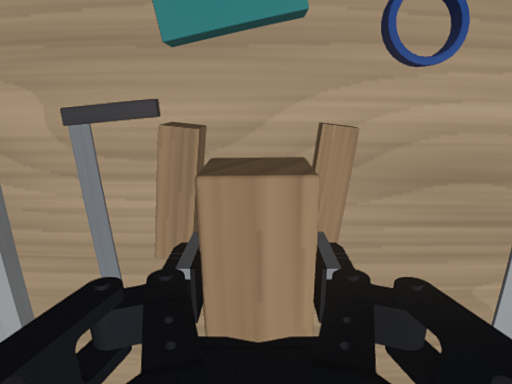

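Held level (gap 44 mm). Carry it over the jack at height to its +y side.

Call:
{"api": "arm_command", "payload": {
  "motion": [
    {"x":5,"y":40,"z":-8,"rx":0,"ry":0,"rz":0,"hand":1},
    {"x":10,"y":95,"z":-12,"rx":0,"ry":0,"rz":0,"hand":1},
    {"x":15,"y":150,"z":-12,"rx":0,"ry":0,"rz":0,"hand":1},
    {"x":20,"y":205,"z":-12,"rx":0,"ry":0,"rz":0,"hand":1},
    {"x":25,"y":260,"z":-12,"rx":0,"ry":0,"rz":0,"hand":1},
    {"x":30,"y":315,"z":-12,"rx":0,"ry":0,"rz":0,"hand":1},
    {"x":32,"y":370,"z":-12,"rx":0,"ry":0,"rz":0,"hand":1},
    {"x":32,"y":425,"z":-12,"rx":0,"ry":0,"rz":0,"hand":1},
    {"x":32,"y":480,"z":-12,"rx":0,"ry":0,"rz":0,"hand":1},
    {"x":32,"y":530,"z":-12,"rx":0,"ry":0,"rz":0,"hand":1}
  ]
}}

```text
clock: 13.75
tcp_pos: [0.462, 0.1605, 0.2886]
orientation: [0.0, -0.003, 1.0, 0.0]
wrist_force: [0.6, 0.1, -1.5]
finger_gap: 0.0438
```

Call:
{"api": "arm_command", "payload": {
  "motion": [
    {"x":0,"y":20,"z":0,"rx":0,"ry":0,"rz":0,"hand":1},
    {"x":0,"y":20,"z":0,"rx":0,"ry":0,"rz":0,"hand":1},
    {"x":0,"y":20,"z":0,"rx":0,"ry":0,"rz":0,"hand":1}
  ]
}}

```text
clock: 14.12
tcp_pos: [0.4622, 0.1782, 0.2883]
orientation: [-0.0, -0.003, 1.0, -0.0]
wrist_force: [0.6, -0.4, -1.8]
finger_gap: 0.0441
```

```bash
python3 - <<'E'
from h import *
p=viewer.read_camera('wrist');save(p,'w8.png')
p=viewer.read_camera('scene');cv2.imwrite('pics/s8.png',cv2.resize(p['image'][130:330,160:360,::-1],None,fx=3,fy=3))
delta([.462,.1783,.018],180.7)
E
```

```text
shift [  0.4   0.6 270.3] rot [-0.02  0.   -0.44] at [0.4624 0.1778 0.2883] rpy [-1.    -0.004]
```

View pics/w8.png

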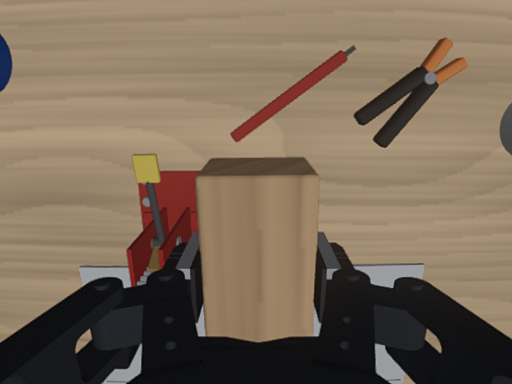

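View pics/s8.png

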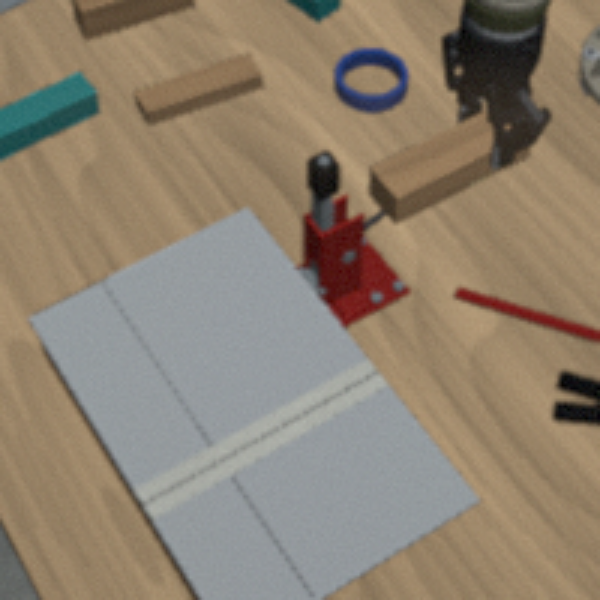

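```bash
python3 - <<'E'
from h import *
p=viewer.read_camera('wrist')
for q in [(238,138),(345,55),(360,118),(383,142)]: print(q,pt(p,*q,z=.005).round(3),pt(p,*q).round(3))
E
```

```text
(238, 138) [0.443 0.152 0.005] [0.442 0.153 0.01 ]
(345, 55) [0.342 0.282 0.005] [0.343 0.281 0.011]
(360, 118) [0.417 0.306 0.005] [0.416 0.301 0.02 ]
(383, 142) [0.446 0.338 0.005] [0.396 0.178 0.432]
```

The pencil (from (0.443,0.152) to (0.342,0.282)) lies where the packer's rear would come down. I'll shift farther to +y, to y≈0.23 (jack y≈+160), which clears it by about 11 mm.

Call:
{"api": "arm_command", "payload": {
  "motion": [
    {"x":-1,"y":30,"z":10,"rx":0,"ry":0,"rz":-0.4,"hand":1},
    {"x":-1,"y":52,"z":40,"rx":0,"ry":0,"rz":-0.4,"hand":1},
    {"x":-1,"y":52,"z":95,"rx":0,"ry":0,"rz":-0.4,"hand":1},
    {"x":-1,"y":52,"z":150,"rx":0,"ry":0,"rz":-0.4,"hand":1},
    {"x":-1,"y":52,"z":190,"rx":0,"ry":0,"rz":-0.4,"hand":1},
    {"x":-1,"y":52,"z":210,"rx":0,"ry":0,"rz":-0.4,"hand":1},
    {"x":-1,"y":52,"z":210,"rx":0,"ry":0,"rz":-0.4,"hand":1}
  ]
}}

```text
clock: 15.15
tcp_pos: [0.4618, 0.2294, 0.0767]
orientation: [-0.002, -0.006, 1.0, -0.001]
wrist_force: [0.7, -0.1, -0.6]
finger_gap: 0.0439
```

```bash
python3 - <<'E'
from h import *
p=viewer.read_camera('wrist');save(p,'w9.png')
p=viewer.read_camera('scene');cv2.imwrite('pics/s9.png',cv2.resize(p['image'][130:330,160:360,::-1],None,fx=3,fy=3))
delta([.463,.230,.0145],180.7)
for q in [(.59,.2),(.59,.26)]: pass
P=cloud(p);im=p['image'].astype(int)
# sheet edge in scene
m=(im.min(-1)>110)&(P[...,1]>.25)&(P[...,1]<.35)&(P[...,2]>.02)&(P[...,2]<.1)&(P[...,0]>.5)
X=P[m];print(np.percentile(X,[.5,2,99],axis=0).round(4)); e=X[X[:,0]<np.percentile(X[:,0],5)];print(np.median(e,0))
E
```

```text
shift [ 0.8 -0.3 64.5] rot [ 0.01  0.05 -0.02] at [0.4638 0.2303 0.079 ] rpy [-1.    -0.012]
[[0.5975 0.2506 0.0416]
 [0.6023 0.2525 0.0433]
 [0.8727 0.3491 0.0579]]
[0.60395194 0.30216478 0.05379449]
```

View pics/w9.png

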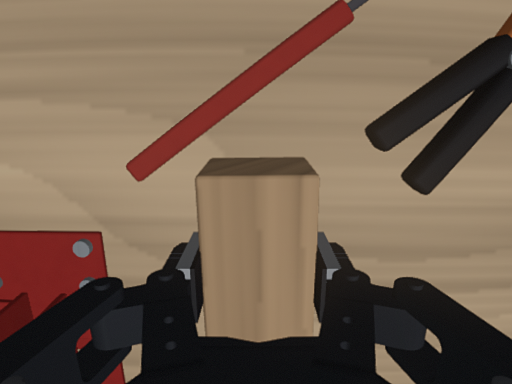

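View pics/s9.png

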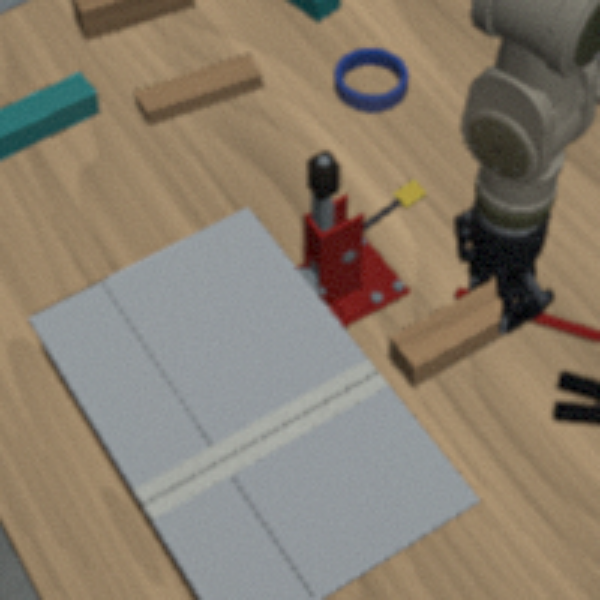

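The packer is clear of the pencil and in front of the sheet edge. Lower it, then slide it in.

Call:
{"api": "arm_command", "payload": {
  "motion": [
    {"x":0,"y":0,"z":30,"rx":0,"ry":0,"rz":0,"hand":1},
    {"x":0,"y":0,"z":52,"rx":0,"ry":0,"rz":0,"hand":1},
    {"x":0,"y":0,"z":62,"rx":0,"ry":0,"rz":0,"hand":1},
    {"x":0,"y":0,"z":64,"rx":0,"ry":0,"rz":0,"hand":1},
    {"x":0,"y":0,"z":64,"rx":0,"ry":0,"rz":0,"hand":1}
  ]
}}

```text
clock: 15.88
tcp_pos: [0.4639, 0.2309, 0.0152]
orientation: [0.001, -0.006, 1.0, 0.0]
wrist_force: [0.4, 0.9, -2.5]
finger_gap: 0.044
```

```bash
python3 - <<'E'
from h import *
p=viewer.read_camera('wrist');save(p,'w10.png')
p=viewer.read_camera('scene');cv2.imwrite('pics/s10.png',cv2.resize(p['image'][200:300,240:360,::-1],None,fx=6,fy=6,interpolation=cv2.INTER_CUBIC))
print(tool()[0],get_state()['wrist_force'])
E
```

```text
[0.46385397 0.23098427 0.01521953] [ 0.74368275 -0.43187667 -1.76538921]
```

View pics/s10.png

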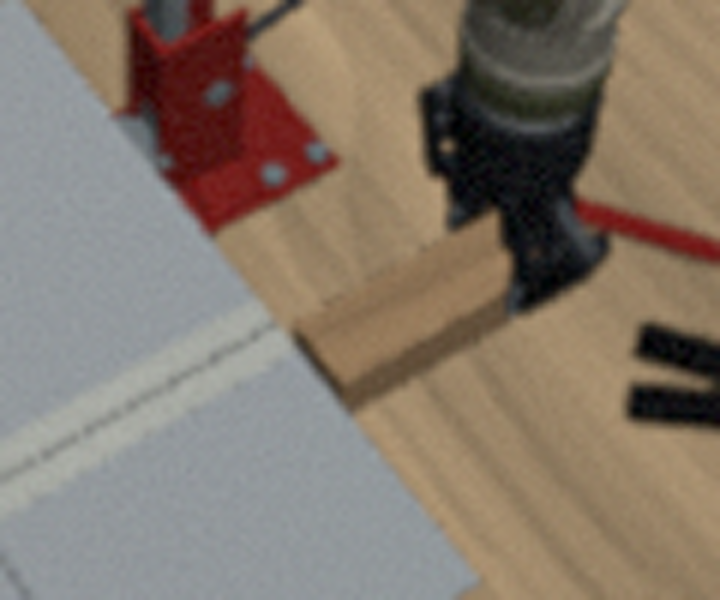

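The packer sits low, just before the edge at crop (300,340). Slide it in slowly and watch the force.

Call:
{"api": "arm_command", "payload": {
  "motion": [
    {"x":-5,"y":0,"z":1,"rx":0,"ry":0,"rz":0,"hand":1},
    {"x":-12,"y":0,"z":1,"rx":0,"ry":0,"rz":0,"hand":1},
    {"x":-20,"y":0,"z":1,"rx":0,"ry":0,"rz":0,"hand":1},
    {"x":-28,"y":0,"z":1,"rx":0,"ry":0,"rz":0,"hand":1}
  ]
}}

```text
clock: 16.48
tcp_pos: [0.4915, 0.2311, 0.0136]
orientation: [-0.0, -0.006, 1.0, 0.0]
wrist_force: [-4.1, -0.0, 4.7]
finger_gap: 0.0437
```

Call:
{"api": "arm_command", "payload": {
  "motion": [
    {"x":-8,"y":0,"z":0,"rx":0,"ry":0,"rz":0,"hand":1},
    {"x":-17,"y":0,"z":0,"rx":0,"ry":0,"rz":0,"hand":1},
    {"x":-26,"y":0,"z":0,"rx":0,"ry":0,"rz":0,"hand":1},
    {"x":-35,"y":0,"z":0,"rx":0,"ry":0,"rz":0,"hand":1},
    {"x":-44,"y":0,"z":0,"rx":0,"ry":0,"rz":0,"hand":1},
    {"x":-52,"y":0,"z":0,"rx":0,"ry":0,"rz":0,"hand":1},
    {"x":-58,"y":0,"z":0,"rx":0,"ry":0,"rz":0,"hand":1},
    {"x":-58,"y":0,"z":0,"rx":0,"ry":0,"rz":0,"hand":1}
  ]
}}

```text
clock: 17.48
tcp_pos: [0.5505, 0.2318, 0.0136]
orientation: [0.001, -0.006, 1.0, -0.0]
wrist_force: [-0.3, -1.0, 2.1]
finger_gap: 0.0437
```

```bash
python3 - <<'E'
from h import *
p=viewer.read_camera('wrist');save(p,'w11.png')
p=viewer.read_camera('scene');cv2.imwrite('pics/s11.png',cv2.resize(p['image'][190:330,210:360,::-1],None,fx=4,fy=4,interpolation=cv2.INTER_CUBIC))
print(tool()[0],get_state()['wrist_force'])
E
```

```text
[0.55047198 0.23185023 0.01357418] [ 2.08963428 -0.83715881  1.86884508]
```

View pics/s11.png

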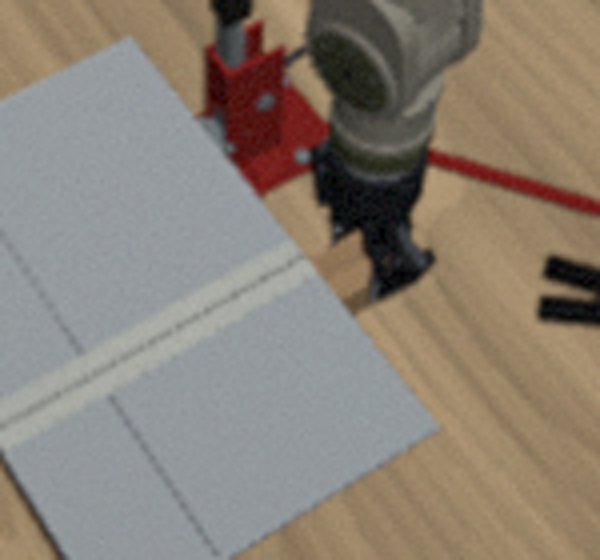

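View pics/w11.png

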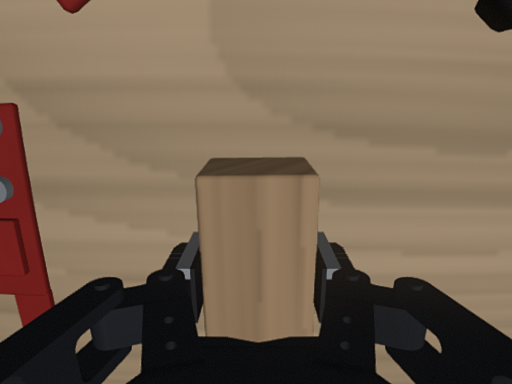

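The packer is inserted with its front end at x≈0.670, about 73 mm under the edge, and it rests on the bench. Release and go up.

Call:
{"api": "arm_command", "payload": {
  "motion": [
    {"x":0,"y":0,"z":0.5,"rx":0,"ry":0,"rz":0,"hand":1},
    {"x":0,"y":0,"z":0.5,"rx":0,"ry":0,"rz":0,"hand":-0.5},
    {"x":0,"y":0,"z":0.5,"rx":0,"ry":0,"rz":0,"hand":-0.5},
    {"x":0,"y":0,"z":0.5,"rx":0,"ry":0,"rz":0,"hand":-0.5},
    {"x":0,"y":0,"z":-15,"rx":0,"ry":0,"rz":0,"hand":-0.5},
    {"x":5,"y":0,"z":-50,"rx":0,"ry":0,"rz":0,"hand":-0.5},
    {"x":20,"y":0,"z":-105,"rx":0,"ry":0,"rz":0,"hand":-0.5},
    {"x":40,"y":-20,"z":-160,"rx":0,"ry":0,"rz":0,"hand":1},
    {"x":60,"y":-60,"z":-190,"rx":0,"ry":0,"rz":0,"hand":1},
    {"x":75,"y":-105,"z":-190,"rx":0,"ry":0,"rz":0,"hand":1}
  ]
}}

```text
clock: 18.82
tcp_pos: [0.4766, 0.1256, 0.2076]
orientation: [0.004, -0.007, 1.0, 0.0]
wrist_force: [1.0, -1.2, -1.1]
finger_gap: 0.0096
```

```bash
python3 - <<'E'
from h import *
p=viewer.read_camera('wrist');save(p,'w12.png')
P=cloud(p);im=p['image'].astype(int)
yel=(im[...,0]>110)&(im[...,1]>90)&(im[...,2]<70)&(P[...,2]>.09)&(P[...,0]<.5)
X=P[yel];print('yel',len(X),np.percentile(X,[2,50,98],axis=0).round(4),cv2.minAreaRect((X[:,:2]*1000).astype(np.float32)))
print('grasp',tool()[0])
y=np.radians(.7);print('tip model',.5735-.115*np.cos(y),.0697-.115*np.sin(y))
delta([.4585,.0683,.130],180.7)
E
```

```text
yel 249 [[0.4458 0.0574 0.1103]
 [0.4541 0.0714 0.1153]
 [0.475  0.081  0.1187]] ((460.8172912597656, 68.96603393554688), (30.306713104248047, 24.25275421142578), 0.9533312320709229)
grasp [0.4737218  0.12123573 0.20614535]
tip model 0.458508582489048 0.06829504490394657
shift [ 16.  -52.5  76.3] rot [-0.18  0.15 -0.06] at [0.4737 0.1212 0.2061] rpy [-1.    -0.011]
```

View pics/w12.png

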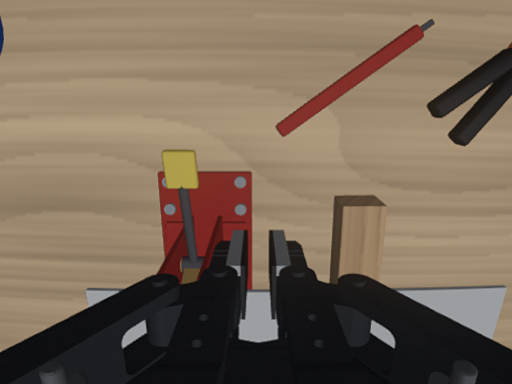

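Call:
{"api": "arm_command", "payload": {
  "motion": [
    {"x":10,"y":-40,"z":20,"rx":0,"ry":0,"rz":0,"hand":1},
    {"x":16,"y":-52,"z":50,"rx":0,"ry":0,"rz":0,"hand":1},
    {"x":16,"y":-52,"z":70,"rx":0,"ry":0,"rz":0,"hand":1},
    {"x":16,"y":-52,"z":70,"rx":0,"ry":0,"rz":0,"hand":1}
  ]
}}

```text
clock: 19.38
tcp_pos: [0.4589, 0.0735, 0.1329]
orientation: [-0.001, -0.006, 1.0, -0.0]
wrist_force: [-0.1, -0.3, -0.2]
finger_gap: 0.0002
```

```bash
python3 -c "
from h import *
delta([.4585,.0690,.118],180.7);print(get_state()['wrist_force'])"
```

```text
shift [ 0.4 -4.5 14.9] rot [-0.   -0.13  0.01] at [0.4589 0.0735 0.1329] rpy [-1.    -0.012]
[-0.06614689 -0.26714062 -0.15868023]
```

Now press down, in steps.

Call:
{"api": "arm_command", "payload": {
  "motion": [
    {"x":0,"y":-4.5,"z":8,"rx":0,"ry":0,"rz":0,"hand":1},
    {"x":0,"y":-4.5,"z":16,"rx":0,"ry":0,"rz":0,"hand":1},
    {"x":0,"y":-4.5,"z":22,"rx":0,"ry":0,"rz":0,"hand":1},
    {"x":0,"y":-4.5,"z":30,"rx":0,"ry":0,"rz":0,"hand":1},
    {"x":0,"y":-4.5,"z":38,"rx":0,"ry":0,"rz":0,"hand":1},
    {"x":0,"y":-4.5,"z":46,"rx":0,"ry":0,"rz":0,"hand":1},
    {"x":0,"y":-4.5,"z":54,"rx":0,"ry":0,"rz":0,"hand":1},
    {"x":0,"y":-4.5,"z":59,"rx":0,"ry":0,"rz":0,"hand":1}
  ]
}}

```text
clock: 20.38
tcp_pos: [0.4599, 0.0692, 0.0736]
orientation: [-0.0, -0.006, 1.0, 0.0]
wrist_force: [-1.8, 0.4, 3.1]
finger_gap: -0.0002
```

Call:
{"api": "arm_command", "payload": {
  "motion": [
    {"x":0,"y":0,"z":2,"rx":0,"ry":0,"rz":0,"hand":1},
    {"x":0,"y":0,"z":3.5,"rx":0,"ry":0,"rz":0,"hand":1},
    {"x":0,"y":0,"z":3.5,"rx":0,"ry":0,"rz":0,"hand":1}
  ]
}}

```text
clock: 20.75
tcp_pos: [0.4602, 0.0692, 0.0708]
orientation: [0.0, -0.006, 1.0, 0.0]
wrist_force: [-1.2, 0.5, 1.7]
finger_gap: 0.0
```

Call:
{"api": "arm_command", "payload": {
  "motion": [
    {"x":0,"y":0,"z":1,"rx":0,"ry":0,"rz":0,"hand":1},
    {"x":0,"y":0,"z":2,"rx":0,"ry":0,"rz":0,"hand":1},
    {"x":0,"y":0,"z":2,"rx":0,"ry":0,"rz":0,"hand":1}
  ]
}}

```text
clock: 21.12
tcp_pos: [0.4605, 0.0692, 0.069]
orientation: [0.0, -0.006, 1.0, -0.0]
wrist_force: [-1.4, 0.7, 4.0]
finger_gap: -0.0
```

Call:
{"api": "arm_command", "payload": {
  "motion": [
    {"x":0,"y":0,"z":1,"rx":0,"ry":0,"rz":0,"hand":1},
    {"x":0,"y":0,"z":1.5,"rx":0,"ry":0,"rz":0,"hand":1},
    {"x":0,"y":0,"z":1.5,"rx":0,"ry":0,"rz":0,"hand":1}
  ]
}}

```text
clock: 21.5
tcp_pos: [0.4606, 0.0692, 0.0685]
orientation: [0.001, -0.006, 1.0, -0.0]
wrist_force: [-4.9, 0.5, 14.0]
finger_gap: 0.0001
```

Firm stop at 14 N, so it's fully down. Go up and take a look.

Call:
{"api": "arm_command", "payload": {
  "motion": [
    {"x":0,"y":0,"z":-20,"rx":0,"ry":0,"rz":0,"hand":1},
    {"x":0,"y":0,"z":-70,"rx":0,"ry":0,"rz":0,"hand":1},
    {"x":0,"y":0,"z":-125,"rx":0,"ry":0,"rz":0,"hand":-0.5},
    {"x":0,"y":0,"z":-180,"rx":0,"ry":0,"rz":0,"hand":-1},
    {"x":0,"y":0,"z":-200,"rx":0,"ry":0,"rz":0,"hand":-1},
    {"x":0,"y":0,"z":-200,"rx":0,"ry":0,"rz":0,"hand":-1},
    {"x":0,"y":0,"z":-200,"rx":0,"ry":0,"rz":0,"hand":-1}
  ]
}}

```text
clock: 22.38
tcp_pos: [0.4596, 0.0691, 0.2658]
orientation: [-0.001, -0.006, 1.0, -0.0]
wrist_force: [-0.7, 0.1, -1.4]
finger_gap: 0.0852
```

```bash
python3 - <<'E'
from h import *
p=viewer.read_camera('wrist');save(p,'w13.png')
P=cloud(p);im=p['image'].astype(int)
yel=(im[...,0]>110)&(im[...,1]>90)&(im[...,2]<70)&(P[...,2]>.03)&(P[...,0]<.5)
X=P[yel];print('yel',len(X),np.percentile(X,[2,50,98],axis=0).round(4))
m=(P[...,2]>.222)&(P[...,2]<.245)&(P[...,0]>.54)&(P[...,0]<.62)&(abs(P[...,1]-.07)<.04);X=P[m]
if len(X): print('grip top',len(X),np.percentile(X,[2,50,98],axis=0).round(4))
delta([.5740,.070,.196],180.7)
E
```

```text
yel 457 [[0.4441 0.0578 0.0634]
 [0.457  0.067  0.0672]
 [0.4719 0.0796 0.0712]]
shift [-114.8   -0.6   69.3] rot [-0.   -0.15  0.03] at [0.4594 0.0691 0.2656] rpy [-1.    -0.013]
```

View pics/w13.png

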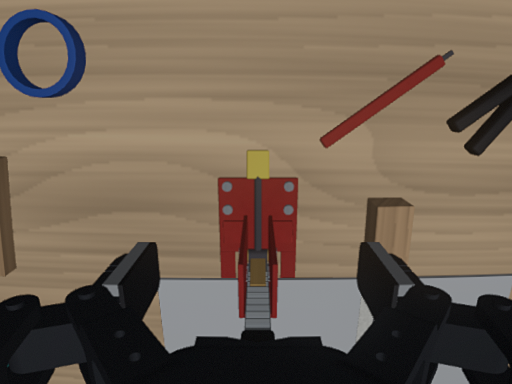

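The lever is down (paddle at z≈0.067 at (258,165)) and the rail still stands. Next I'll grip the rail.

Call:
{"api": "arm_command", "payload": {
  "motion": [
    {"x":-50,"y":-0.5,"z":0,"rx":0,"ry":0,"rz":0,"hand":-1},
    {"x":-100,"y":-0.5,"z":0,"rx":0,"ry":0,"rz":0,"hand":-1},
    {"x":-114.5,"y":-0.5,"z":10,"rx":0,"ry":0,"rz":0,"hand":-1},
    {"x":-114.5,"y":-0.5,"z":40,"rx":0,"ry":0,"rz":0,"hand":-1},
    {"x":-114.5,"y":-0.5,"z":60,"rx":0,"ry":0,"rz":0,"hand":-1},
    {"x":-114.5,"y":-0.5,"z":69,"rx":0,"ry":0,"rz":0,"hand":-1},
    {"x":-114.5,"y":-0.5,"z":69,"rx":0,"ry":0,"rz":0,"hand":-1}
  ]
}}

```text
clock: 23.3
tcp_pos: [0.5735, 0.0702, 0.1972]
orientation: [-0.001, -0.006, 1.0, -0.0]
wrist_force: [0.1, -0.9, -0.2]
finger_gap: 0.085
```

Call:
{"api": "arm_command", "payload": {
  "motion": [
    {"x":0,"y":0,"z":0,"rx":0,"ry":0,"rz":0,"hand":1},
    {"x":0,"y":0,"z":0,"rx":0,"ry":0,"rz":0,"hand":1},
    {"x":0,"y":0,"z":0,"rx":0,"ry":0,"rz":0,"hand":1},
    {"x":0,"y":0,"z":0,"rx":0,"ry":0,"rz":0,"hand":1},
    {"x":0,"y":0,"z":0,"rx":0,"ry":0,"rz":0,"hand":1}
  ],
  "force": 70
}}

```text
clock: 23.92
tcp_pos: [0.5749, 0.07, 0.1989]
orientation: [0.001, -0.006, 1.0, -0.0]
wrist_force: [0.7, -0.8, 3.8]
finger_gap: 0.025
```

Call:
{"api": "arm_command", "payload": {
  "motion": [
    {"x":0,"y":0,"z":-1.5,"rx":0,"ry":0,"rz":0,"hand":1},
    {"x":0,"y":0,"z":-3,"rx":0,"ry":0,"rz":0,"hand":1},
    {"x":0,"y":0,"z":-4.5,"rx":0,"ry":0,"rz":0,"hand":1},
    {"x":0,"y":0,"z":-6,"rx":0,"ry":0,"rz":0,"hand":1},
    {"x":0,"y":0,"z":-6,"rx":0,"ry":0,"rz":0,"hand":1}
  ]
}}

```text
clock: 24.55
tcp_pos: [0.5748, 0.07, 0.2033]
orientation: [-0.0, -0.006, 1.0, -0.0]
wrist_force: [4.7, -1.0, -11.0]
finger_gap: 0.0251
```

```bash
python3 - <<'E'
from h import *
print(tool()[0],get_state()['wrist_force'])
p=viewer.read_camera('wrist');save(p,'w14.png')
E
```

```text
[0.57476384 0.0700274  0.20333803] [  4.66674076  -1.01442452 -11.01337857]
```

View pics/w14.png

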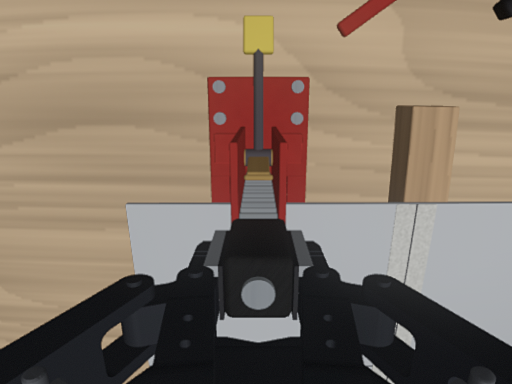

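Lifted 4.4 mm, and the pawl nose appears retracted (258,170). Lower a little first to check it's clear.

Call:
{"api": "arm_command", "payload": {
  "motion": [
    {"x":0,"y":0,"z":1,"rx":0,"ry":0,"rz":0,"hand":1},
    {"x":0,"y":0,"z":2.5,"rx":0,"ry":0,"rz":0,"hand":1},
    {"x":0,"y":0,"z":4,"rx":0,"ry":0,"rz":0,"hand":1},
    {"x":0,"y":0,"z":5.5,"rx":0,"ry":0,"rz":0,"hand":1},
    {"x":0,"y":0,"z":7,"rx":0,"ry":0,"rz":0,"hand":1}
  ]
}}

```text
clock: 25.22
tcp_pos: [0.5748, 0.07, 0.1973]
orientation: [0.0, -0.006, 1.0, -0.0]
wrist_force: [4.6, -1.6, -7.2]
finger_gap: 0.0255
```

The pawl is clear: rail about 0.037 and still carried by hand at −7 N. Continue down gently.

Call:
{"api": "arm_command", "payload": {
  "motion": [
    {"x":0,"y":0,"z":2.5,"rx":0,"ry":0,"rz":0,"hand":1},
    {"x":0,"y":0,"z":5,"rx":0,"ry":0,"rz":0,"hand":1},
    {"x":0,"y":0,"z":7.5,"rx":0,"ry":0,"rz":0,"hand":1},
    {"x":0,"y":0,"z":10,"rx":0,"ry":0,"rz":0,"hand":1},
    {"x":0,"y":0,"z":12.5,"rx":0,"ry":0,"rz":0,"hand":1},
    {"x":0,"y":0,"z":15,"rx":0,"ry":0,"rz":0,"hand":1},
    {"x":0,"y":0,"z":18,"rx":0,"ry":0,"rz":0,"hand":1},
    {"x":0,"y":0,"z":21,"rx":0,"ry":0,"rz":0,"hand":1},
    {"x":0,"y":0,"z":24,"rx":0,"ry":0,"rz":0,"hand":1},
    {"x":0,"y":0,"z":27,"rx":0,"ry":0,"rz":0,"hand":1}
  ]
}}

```text
clock: 26.48
tcp_pos: [0.5748, 0.0701, 0.1701]
orientation: [0.0, -0.006, 1.0, -0.0]
wrist_force: [4.1, -2.2, -3.4]
finger_gap: 0.0248
```

Call:
{"api": "arm_command", "payload": {
  "motion": [
    {"x":0,"y":0,"z":2,"rx":0,"ry":0,"rz":0,"hand":1},
    {"x":0,"y":0,"z":4,"rx":0,"ry":0,"rz":0,"hand":1},
    {"x":0,"y":0,"z":6,"rx":0,"ry":0,"rz":0,"hand":1},
    {"x":0,"y":0,"z":8,"rx":0,"ry":0,"rz":0,"hand":1},
    {"x":0,"y":0,"z":9.5,"rx":0,"ry":0,"rz":0,"hand":1},
    {"x":0,"y":0,"z":9.5,"rx":0,"ry":0,"rz":0,"hand":1}
  ]
}}

```text
clock: 27.22
tcp_pos: [0.5748, 0.0701, 0.1604]
orientation: [0.0, -0.006, 1.0, -0.0]
wrist_force: [4.6, -2.0, -5.6]
finger_gap: 0.0253
```

Call:
{"api": "arm_command", "payload": {
  "motion": [
    {"x":0,"y":0,"z":0.7,"rx":0,"ry":0,"rz":0,"hand":1},
    {"x":0,"y":0,"z":1.4,"rx":0,"ry":0,"rz":0,"hand":1},
    {"x":0,"y":0,"z":2,"rx":0,"ry":0,"rz":0,"hand":1},
    {"x":0,"y":0,"z":2,"rx":0,"ry":0,"rz":0,"hand":1}
  ]
}}

```text
clock: 27.72
tcp_pos: [0.5749, 0.07, 0.1601]
orientation: [0.001, -0.006, 1.0, -0.0]
wrist_force: [2.1, -3.0, 5.2]
finger_gap: 0.0253
```

The rail is on its lower stop (force +5 N). Open, go up and inspect.

Call:
{"api": "arm_command", "payload": {
  "motion": [
    {"x":0,"y":0,"z":0,"rx":0,"ry":0,"rz":0,"hand":-1},
    {"x":0,"y":0,"z":0,"rx":0,"ry":0,"rz":0,"hand":-1},
    {"x":0,"y":0,"z":0,"rx":0,"ry":0,"rz":0,"hand":-1},
    {"x":0,"y":0,"z":0,"rx":0,"ry":0,"rz":0,"hand":-1},
    {"x":0,"y":0,"z":-20,"rx":0,"ry":0,"rz":0,"hand":-1},
    {"x":0,"y":0,"z":-60,"rx":0,"ry":0,"rz":0,"hand":-1},
    {"x":30,"y":0,"z":-110,"rx":0,"ry":0,"rz":0,"hand":-1},
    {"x":80,"y":0,"z":-160,"rx":0,"ry":0,"rz":0,"hand":-1},
    {"x":110,"y":0,"z":-170,"rx":0,"ry":0,"rz":0,"hand":-1},
    {"x":110,"y":0,"z":-170,"rx":0,"ry":0,"rz":0,"hand":-1}
  ]
}}

```text
clock: 28.98
tcp_pos: [0.4635, 0.069, 0.3312]
orientation: [0.002, -0.007, 1.0, -0.0]
wrist_force: [1.0, -0.2, -0.2]
finger_gap: 0.0855
```

```bash
python3 - <<'E'
from h import *
p=viewer.read_camera('wrist');save(p,'w15.png')
P=cloud(p);im=p['image'].astype(int)
m=(P[...,2]>.17)&(P[...,2]<.245)&(P[...,0]>.54)&(P[...,0]<.62)&(abs(P[...,1]-.07)<.04);X=P[m]
print('grip top',len(X),np.percentile(X,[2,50,98],axis=0).round(4))
yel=(im[...,0]>110)&(im[...,1]>90)&(im[...,2]<70)&(P[...,2]>.03)&(P[...,0]<.5)
print('yel',np.median(P[yel],0))
m=(P[...,2]>.034)&(P[...,2]<.044)&(P[...,1]>.18)&(P[...,1]<.28)&(P[...,0]<.6);X=P[m];print('packer vis',cv2.minAreaRect((X[:,:2]*1000).astype(np.float32)))
p=viewer.read_camera('scene');save(p,'s15.png');P=cloud(p);im=p['image'].astype(int)
sh=(im.min(-1)>110)&(P[...,2]>.02)&(P[...,2]<.07)&(P[...,0]>.5)&(P[...,1]>-.1)&(P[...,1]<.55)
X=P[sh];A=np.c_[X[:,:2],np.ones(len(X))];print('plane',np.linalg.lstsq(A,X[:,2],rcond=None)[0],np.percentile(X,[1,50,99],axis=0).round(3))
rc=cv2.minAreaRect((X[:,:2]*1000).astype(np.float32));print(rc,cv2.boxPoints(rc))
E
```

```text
grip top 919 [[0.5616 0.0582 0.1718]
 [0.567  0.0698 0.1955]
 [0.5857 0.082  0.1996]]
yel [0.45737204 0.06892296 0.06753199]
packer vis ((552.5903930664062, 230.4102783203125), (88.40788269042969, 93.35222625732422), 1.6173895597457886)
plane [0.00141594 0.00062877 0.04472339] [[ 0.6   -0.043  0.04 ]
 [ 0.744  0.2    0.046]
 [ 0.874  0.389  0.052]]
((734.2138061523438, 170.30780029296875), (287.8633728027344, 444.4295654296875), 0.9079180955886841) [[586.77905 390.21402]
 [593.8213  -54.15976]
 [881.64856 -49.59842]
 [874.6063  394.77536]]
```

View pics/w15.png

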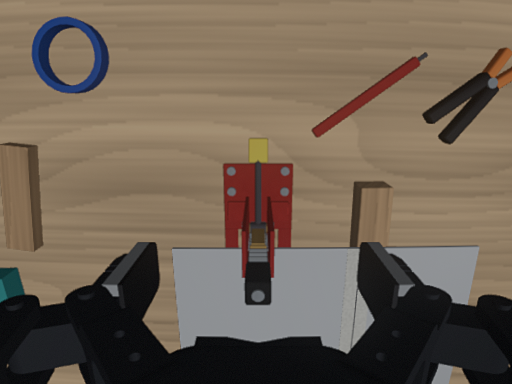

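View pics/s15.png

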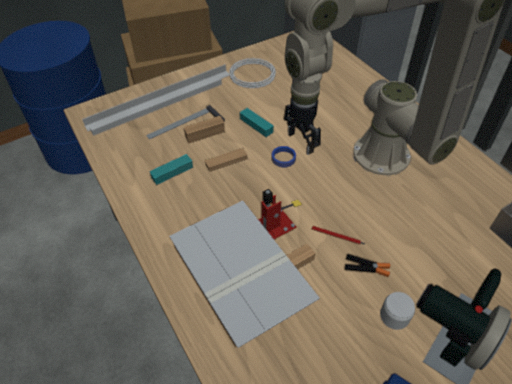

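The sheet is level (slope about 0.001, top 0.046), the rail is down, about 88 mm of the packer shows (about 72 mm under), and the robot is clear. Hand in.

```bash
python3 -c "
from h import *
print(hand_in())"
```

```text
the job is handed in; nothing more can be done
None
```

The sheet now lies level on the far packing and the 40 mm packer, with the rail fully down. I handed the job in at about 29 s, with no verdict reported.

**What I did**
- **Raising:** I pulled the rail up through the teeth and set it down softly on the 0.039 tooth.
- **Packer:** I slid the 40 mm timber packer about 72 mm under the low edge, on the jack's +y side, and let go. It went in at about 160 mm from the jack, because the pencil lay where the packer's rear end would have come down in line with the sheet's centre.
- **Lowering:** I pressed the trip lever to its stop (14 N at the end), lifted the rail 4.4 mm so the pawl sprang clear, and let it down by hand onto its lower stop before releasing it.

**Last checks**
- **Sheet:** its slope is about 0.001 in both directions, with the top at about 46 mm.
- **Rail and lever:** the grip's top is at 0.1955 m, so the rail is down, and the paddle is at 0.067 m, so the lever is still down.
- **Surroundings:** the other packers and the things on the bench look undisturbed in the final pictures.
- **Robot:** it is raised clear and touching nothing.
- **Weak reading:** the packer's measured outline came out 93 mm wide instead of 45 because sheet points mixed in, so only the visible length of about 88 mm counts. It agrees with the 73 mm insertion worked out from the arm's position.

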